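# Shut the vent flap of a propagation box under its lip

## Task

Shut the roof vent of the propagation box so that wind cannot lift it: with the fingertips only, fold the sprung vent flap right down onto the roof, keep it pressed down, and only then push it forward by its rib until its free edge is tucked fully home beneath the retaining lip, and take the hand away. Press gently, never pinch the flap, do not lift or shove the box along the bench, and leave the little pot on its roof and everything else around it where it is.

Things in the scene. Friction and masses are not known exactly. Their poses are not given: they have to be found in the camera images.
- propbox: Propagation box, clear acrylic walls and grey plastic roof, 180 (x) x 240 (y) x 90 mm tall, about 3 kg, standing loose on the bench. Origin: centre of its underside; z up, its -x side carries the lip and roughly faces the robot. The vent flap lies on the +y half of the roof (centre line y = +55 mm), the little clay pot stands on the -y half. Roof top is at z = 90 mm. Two low guides (40 long, 6 wide, 10 mm high) stand on the roof at the ends of the hinge.
- vent_flap (a joint): Hinge angle of the flap, rad: 0 = folded flat just above the roof, about 1.57 = standing upright, up to 2.0 leaning back away from the lip. A weak spring (0.07 Nm/rad, towards 1.9) lifts the flap again when it is let go untucked; less than 2 N at mid length folds it down. Flat, it rests on a soft seal that gives a little (about 0.6 mm under a 10 N press at mid length).
- vent_slide (a joint): How far the hinge pin has slid in its slots towards the lip (along the box's -x), m: 0 = back, 0.020 = fully home at the end stop. Stiff: it takes about 5 N to move it and it stays where it is left. At 0 the flat flap's edge is 7 mm short of the lip; at 0.020 it is 13 mm under it. Slid more than 6 mm forward before folding, the flap would land on top of the lip.
- flap_hinge (a point): Middle of the flap's hinge line. With the slide at 0 it lies at (70, 55, 93) mm in the box frame; the hinge line runs along the box's y. Axes move with the flap: -x points from the hinge to the free edge, z is the outer face's normal (up when flat).
- flap_edge (a point): Middle of the flap's free edge, 120 mm from the hinge line. The flap is a plain aluminium plate 120 long, 100 wide (along the hinge) and 4 mm thick, the hinge line in its mid-plane.
- flap_rib (a point): Middle of the top of the push rib on the flap's outer face (the upper face when flat): a straight rib parallel to the hinge, 80 long, 5 thick, standing 9 mm above the face, its centre 77.5 mm from the hinge line. The side of the rib towards the hinge is the one to push on.
- lip_edge (a point): Middle of the retaining lip's free edge (the edge towards the hinge), half-way through its thickness. The lip is a fixed aluminium strip 110 wide, 24 deep, 4 mm thick along the front of the roof; its underside is 9 mm above the roof, so the flat 4 mm flap (top face 5 mm above the roof) passes under it with 4 mm to spare.
- clay_pot: Small terracotta pot, 52 mm across, 44 mm tall, loose on the roof beside the flap. Origin at its foot.
- pruner: Black plastic pruner, 165 long, 45 wide, 22 mm high, lying beside the box. Origin under its pivot.
- garden_fork: Aluminium hand fork with wooden handle, 275 long, 67 wide, 26 mm high, lying on the other side of the box. Origin on the bench under its neck, 150 mm from the handle's end; handle along its -x.
- pebble_tray: White ceramic tray of pebbles, 120 x 170 x 25 mm. Origin at the centre of its underside.
- planter: Glazed cobalt planter, 180 mm across, 140 mm tall, with a leafy plant to about 250 mm. Origin at the centre of its underside.
- mister: White plastic bottle, 66 mm across, 160 mm tall. Origin at the centre of its underside.
- dibber: Dibber with T handle, 185 mm long, 70 mm across its handle, 24 mm high, lying. Origin on the bench under its middle.

How it is judged:
By the outcome, as a careful person would: the job done as asked, in the order asked, and still so for the second after the job is handed in, with the robot touching nothing.
It also fails if it takes over 51 s, if anything falls off the work surface, if the arm or the gripper's body presses on something with over 40 N, if the wrist force passes 120 N, or if a joint passes its speed limit or range.

## Robot

A 6-joint arm with a two-finger parallel gripper is mounted at the origin on the work surface. World frame = base frame: x ahead of the robot, y to its left, z up, the work surface at z = 0. Lengths are in m, angles in degrees, forces in N, time in s.
With the tool pointing down it reaches from about 0.3 to 0.75 m from the base axis. Payload 8.5 kg.
Tool frame: the origin (TCP) lies between the finger pads; the fingertips stand 25 mm ahead of it and the grasp point (between the pads) lies 6 mm ahead of it; x points along the fingers, y is the direction in which the jaws open and shut, and the axes are right-handed (so a half turn about x gives the same grasp; the last joint's range is limited). The gripper opens to 85 mm and grips with 20 to 120 N. Pads are 22 mm wide; open, the fingers measure 114 mm over their backs; the gripper's body (76 mm by 85 mm) begins 54 mm behind the grasp point. The pads swing forward as they close: fully open they stand 13 mm farther back than shut.
Start: joints at [59.341, 21.807, 74.336, -0, 83.858, -12.336], TCP at [0.173, 0.522, 0.256] pointing down, gripper open.
Joint ranges: [-178.18, 178.18], [-50.72, 133.34], [12.68, 142.11], [-81.47, 261.47], [9.98, 163.14], [-165.26, 165.26]. Speed limits (degrees/s): [136.94, 136.94, 180, 180, 180, 180].

## Interface

Orientations are given as a 3x3 rotation matrix whose columns are the frame's x, y, z axes.
In Python, from rig import sensors, get_image, workorder gives the robot as it stands.
- The arm moves only by the tool arm_command, never from a script. Its argument "plan" is a list that holds one entry, the list of rows, each a list of 6 numbers: the shift along the tool's x, y, z in units of 25 mm (1.0 is 25 mm), then the turn, a rotation vector about the tool's x, y, z in units of 6 degrees (1.0 is 6 degrees). In form: [[[dx, dy, dz, ax, ay, az], ...]]. A call has 1 to 10 rows; each row is the pose to reach, as a shift and turn from the pose commanded when the call began, along the tool's axes at that moment; what a row does not reach only later rows make up. A row lasts 1/10 s, in which the tool goes at most 50 mm and 8.59 degrees, less where a joint would pass 70% of its speed; a pose out of reach is approached as far as the arm can. A call with a gripper value outside its range is refused whole. "jaw" is the closure, from 0 (fully open) to 1 (shut), set as the call begins (left out, the last holds). The fingers move at their own pace and stop on an object; "newtons" is the grip in N (left out, the last holds). Time passes only in rows, so rows that repeat a pose let the fingers close. It gives the time, the measured TCP pose, the force and the opening at its end, in the units of the state.
- sensors.observe(): the state, without advancing time (a new reading comes with each control period).
- get_image(name): name is "scene" or "top" or "wrist"; returns a dict with "img" (420x560x3 uint8, red, green, blue), "fx", "fy", "cx", "cy" (pixels), "T" (4x4, takes a point from camera to world coordinates). Camera axes: x right, y up, looking along -z (the intrinsics and any distortion apply to the point x, -y, -z); pixel columns grow to the right and rows downward; lengths in m; the calibration is good to about 2 mm. A picture is of the moment at which its call begins. There is no depth.
- workorder.close_job(): hands the job in, once; it reports no verdict.
The state is a dict: "time_s": time; "q": joint angles; "qvel": joint speeds; "joint_efforts": joint torques, N m; "position": TCP position; "tool_rot": TCP orientation; "ft_force": force on the tool from outside, world axes, zero at the start; "wrist_torque": the same for the moment, N m; "grip_width": finger opening in m.
Only numpy, scipy, OpenCV 4.12 (cv2) and the standard library are available. Lean on these libraries where they do the work, as an engineer would, in place of code of your own. Each camera call takes 0.05 s, during which the arm holds its last target. There are 200 camera calls.

## Working session

There is one attempt and no reset: what is moved stays moved. The work goes in short steps, Python scripts to look and compute and a tool call to move; the robot and the scene stay as the last step left them, time stands still between calls to the robot, and variables do not carry over. Pictures are saved under pics/ and viewed, about 8 in all and at most 12, crops included, and the job is handed in when it is done.

Besides the shell and the picture viewer there is one more tool, called by a JSON object that holds its "method" and its "body", one argument or row to a line. arm_command: Moves the arm, as the interface text tells. Its arguments: {"type":"object","properties":{"plan":{"type":"array","items":{"type":"array","items":{"type":"array","items":{"type":"number"}}}},"jaw":{"type":"number"},"newtons":{"type":"number"}},"required":["plan"]}

```bash
mkdir -p pics
cat > h.py <<'E'
import numpy as np, cv2
from rig import sensors, get_image, workorder
def snap(name, tag):
    d=get_image(name); cv2.imwrite(f'pics/{tag}.png', d['img'][:,:,::-1]); np.savez(f'pics/{tag}.npz', **{k:np.array(v) for k,v in d.items()}); return d
def ray(d,u,v):
    T=np.array(d['T']); r=T[:3,:3]@np.array([(u-float(d['cx']))/float(d['fx']), -(v-float(d['cy']))/float(d['fy']), -1.]); return T[:3,3], r
def onz(d,u,v,z):
    o,r=ray(d,u,v); return o+r*(z-o[2])/r[2]
def proj(d,P):
    T=np.array(d['T']); p=T[:3,:3].T@(np.array(P)-T[:3,3]); return float(d['cx'])+float(d['fx'])*p[0]/-p[2], float(d['cy'])-float(d['fy'])*p[1]/-p[2]
def tri(d1,p1,d2,p2):
    o1,r1=ray(d1,*p1);o2,r2=ray(d2,*p2)
    s=np.linalg.lstsq(np.c_[r1,-r2],o2-o1,rcond=None)[0]; a=o1+s[0]*r1;b=o2+s[1]*r2
    return (a+b)/2, np.linalg.norm(a-b)
E
python3 - <<'E'
from h import *
s=sensors.observe(); print({k:np.round(v,3).tolist() for k,v in s.items()})
for n in ('scene','top'):
    d=snap(n,n+'0'); print(n,[k for k in d], d['fx'],d['cx'],d['cy'],np.round(d['T'],3).tolist())
E
```

```text
{'time_s': 0.0, 'q': [59.341, 21.842, 74.385, 0.001, 83.857, -12.337], 'qvel': [0.118, -0.074, 0.041, 0.013, -0.019, -0.088], 'joint_efforts': [0.001, -44.846, -23.129, -0.0, 0.005, -0.0], 'position': [0.173, 0.522, 0.256], 'tool_rot': [[-0.001, 0.314, 0.949], [-0.001, 0.949, -0.314], [-1.0, -0.001, -0.0]], 'ft_force': [0.592, -0.622, -0.356], 'wrist_torque': [-0.005, -0.032, 0.024], 'grip_width': 0.085}
scene ['img', 'fx', 'fy', 'cx', 'cy', 'T'] 478.9217474392654 277.4815333277428 205.87744072590152 [[-0.793, -0.526, 0.309, 0.97], [0.61, -0.692, 0.387, 0.519], [0.01, 0.495, 0.869, 1.25], [0.0, 0.0, 0.0, 1.0]]
top ['img', 'fx', 'fy', 'cx', 'cy', 'T'] 490.8014674441511 272.70728110257545 215.10361053020725 [[-0.008, 0.99, -0.141, 0.345], [-1.0, -0.006, 0.014, 0.014], [0.013, 0.141, 0.99, 1.539], [0.0, 0.0, 0.0, 1.0]]
```

View pics/scene0.png

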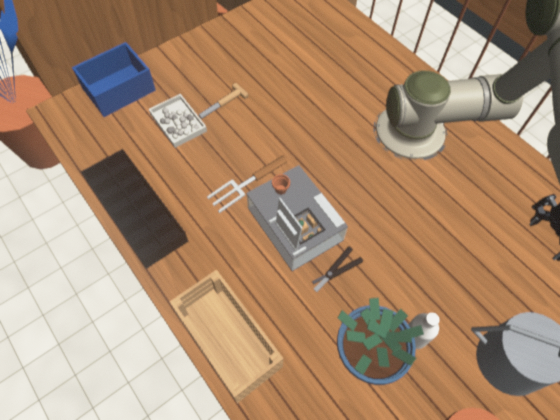

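View pics/top0.png

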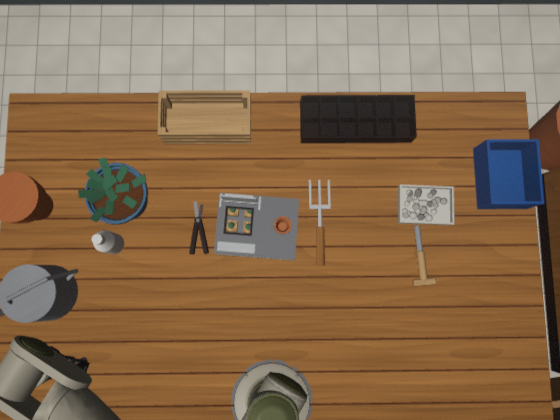

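The scene view shows the box at about (297,217), with the flap standing, the lip at (330,210) and the pot at (281,184). In the top view the box spans cols 215-300 and rows 193-260, with the lip at (236,248) and the pot at (283,226). I'll enlarge both.

Run:
```python
from h import *
a=cv2.imread('pics/top0.png')[185:270,205:310]; b=cv2.imread('pics/scene0.png')[160:275,240:355]
a=cv2.resize(a,None,fx=4,fy=4,interpolation=cv2.INTER_CUBIC);b=cv2.resize(b,None,fx=3.2,fy=3.2,interpolation=cv2.INTER_CUBIC)
o=np.zeros((400,800,3),np.uint8);o[:340,:420]=a;o[:368,430:430+368]=b
for i in range(0,420,40):cv2.line(o,(i,340),(i,350),(255,255,255),1)
cv2.imwrite('pics/c0.png',o)
```

```text
(no output)
```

View pics/c0.png

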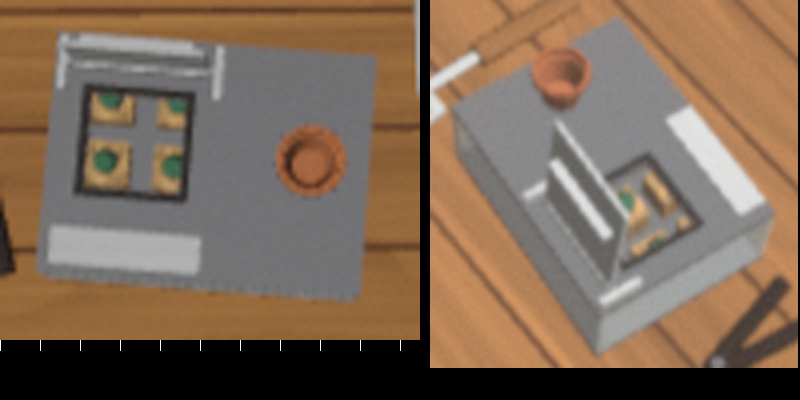

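The crop shows the roof corners at (60,33), (377,55), (358,300) and (38,272). The lip spans (48-200, 226-275), the pot is at (311,160), and the flap stands near upright between the guides (row ~55).

Run:
```python
from h import *
d=dict(np.load('pics/top0.npz'));e=dict(np.load('pics/scene0.npz'))
C=[(60,33),(377,55),(358,300),(38,272)]
P=np.array([onz(d,x/4+205,y/4+185,.09) for x,y in C]);print(np.round(P,4).tolist())
print('sizes',[round(float(np.linalg.norm(P[i]-P[(i+1)%4])),4) for i in range(4)])
S=[(455-0,105),(620,17),(770,212),(600,352)] # scene: (+x-y?)...
Q=np.array([onz(e,(x-430)/3.2+240,y/3.2+160,.09) for x,y in S[:3]]);print(np.round(Q,4).tolist())
c=P.mean(0); yv=(P[0]+P[3]-P[1]-P[2])[:2]; yaw=np.arctan2(-yv[0],yv[1]); print('c',c,'yaw',np.degrees(yaw))
xv=(P[0]+P[1]-P[2]-P[3])[:2];print('yaw2',np.degrees(np.arctan2(xv[1],xv[0])))
R=np.array([[np.cos(yaw),-np.sin(yaw)],[np.sin(yaw),np.cos(yaw)]])
# lip corners top z=.103
L=np.array([onz(d,x/4+205,y/4+185,.103) for x,y in [(50,226),(200,235),(200,275),(47,265)]]);print('lip box',np.round((L[:,:2]-c[:2])@R,4).tolist())
p=onz(d,311/4+205,160/4+185,.134);print('pot box',(p[:2]-c[:2])@R)
s=sensors.observe()
for n,b in {'hinge':(70,55,93),'lip':(-66+0,55,101),'edge upright':(70,55,213)}.items():
    b=np.array(b)/1000; w=np.r_[c[:2]+R@b[:2],b[2]]; print(n,np.round(w,4),proj(d,w),proj(e,w), (np.array(proj(d,w))-[205,185])*4,(np.array(proj(e,w))-[240,160])*3.2+[430,0])
```

```text
[[0.619, 0.1499, 0.09], [0.6008, -0.0875, 0.09], [0.4178, -0.0705, 0.09], [0.4402, 0.1649, 0.09]]
sizes [0.2381, 0.1838, 0.2365, 0.1794]
[[0.5984, -0.0817, 0.09], [0.4229, -0.0668, 0.09], [0.4472, 0.167, 0.09]]
c [0.51946053 0.03918054 0.09      ] yaw -4.900174271972171
yaw2 -5.040355363320486
lip box [[-0.0562, 0.1114], [-0.0542, 0.0015], [-0.0834, -0.0009], [-0.0848, 0.111]]
pot box [ 0.00345013 -0.07472125]
hinge [0.5939 0.088  0.093 ] (np.float64(240.61545485119623), np.float64(201.2063004729348)) (np.float64(286.06205243823206), np.float64(234.3471487821638)) [142.4618194   64.82520189] [577.3985678 237.9108761]
lip [0.4584 0.0996 0.101 ] (np.float64(236.46807151664643), np.float64(246.3739029013152)) (np.float64(327.4603688737024), np.float64(209.2946770324463)) [125.87228607 245.49561161] [709.8731804 157.7429665]
edge upright [0.5939 0.088  0.213 ] (np.float64(238.36974525973102), np.float64(193.79503164607658)) (np.float64(287.3101204892032), np.float64(212.84298620995344)) [133.47898104  35.18012658] [581.39238557 169.09755587]
```

Box: centre (0.520, 0.040), yaw −5°. Roof sizes (238×181) and the lip edge position agree with the data, and the flap stands at about 1.5 rad. Next I shut the jaws, rise, align with the box and go to a point above and behind the flap.

{"method": "arm_command", "body": {
  "plan": [
    [[-2,0,0,-1,0,0],[-2,-6,13,-2.2,0,0],[-2,-6,13,-2.2,0,0],[-2,-6,13,-2.2,0,0],[-2,-6,13,-2.2,0,0],[-2,-6,13,-2.2,0,0],[-2,-6,13,-2.2,0,0],[-2,-6,13,-2.2,0,0],[-2,-6,13,-2.2,0,0],[-2,-6,13,-2.2,0,0]]
  ],
  "jaw": 1,
  "newtons": 20
}}

```text
time_s: 1.1
position: [0.435, 0.2765, 0.3057]
tool_rot: [[-0.001, 0.092, 0.996], [-0.0, 0.996, -0.092], [-1.0, -0.0, -0.001]]
ft_force: [-0.2, 0.6, -0.5]
grip_width: 0.0003
```

{"method": "arm_command", "body": {
  "plan": [
    [[0,-7,9,0,0,0],[0,-7,9,0,0,0],[0,-7,9,0,0,0],[0,-7,9,0,0,0],[0,-7,9,0,0,0],[0,-7,9,0,0,0],[0,-7,9,0,0,0],[0,-7,9,0,0,0]]
  ]
}}

```text
time_s: 1.9
position: [0.6424, 0.0845, 0.3058]
tool_rot: [[-0.001, 0.088, 0.996], [0.001, 0.996, -0.088], [-1.0, 0.0, -0.001]]
ft_force: [-0.9, 0.1, -0.4]
grip_width: -0.0
```

Run:
```python
from h import *
s=sensors.observe(); print({k:np.round(s[k],3).tolist() for k in('time_s','position','tool_rot','ft_force','grip_width')})
d=snap('wrist','w1');e=snap('scene','s1'); print(d['fx'],np.round(d['T'],3).tolist())
b=cv2.resize(e['img'][140:275,230:365,::-1],(400,400),interpolation=cv2.INTER_CUBIC)
o=np.zeros((420,800,3),np.uint8);o[:300,:400]=cv2.resize(d['img'][:,:,::-1],(400,300));o[:400,400:]=b
cv2.imwrite('pics/c1.png',o)
```

```text
{'time_s': 1.9, 'position': [0.642, 0.084, 0.306], 'tool_rot': [[-0.001, 0.088, 0.996], [0.001, 0.996, -0.088], [-1.0, 0.0, -0.001]], 'ft_force': [-0.942, 0.108, -0.422], 'grip_width': -0.0}
305.5110503334359 [[0.089, -0.95, -0.299, 0.566], [0.996, 0.085, 0.027, 0.092], [0.0, -0.3, 0.954, 0.423], [0.0, 0.0, 0.0, 1.0]]
```

View pics/c1.png

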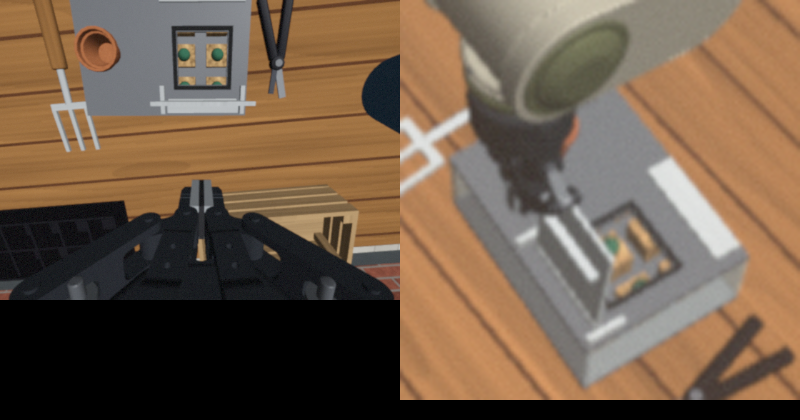

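The wrist view shows the flap edge line at (150-256, 104), which is full-image row ~146, between the guides. The shut tips end at (202,181). I'll check the positions from this.

Run:
```python
from h import *
d=dict(np.load('pics/w1.npz'))
c=np.array([.520,.040]);y=np.radians(-5);R=np.array([[np.cos(y),-np.sin(y)],[np.sin(y),np.cos(y)]])
def bx(p): return np.round(np.r_[(p[:2]-c)@R,p[2]],4)
k=1.4
for n,(u,v,z) in {'edgeL':(151,104,.212),'edgeR':(256,103,.212),'roof far L':(87,114,.09),'roof far R':(248,113,.09),'roof? front R':(248,0,.09),'vent hole':(203,88,.09)}.items(): print(n,bx(onz(d,u*k,v*k,z)))
g=cv2.cvtColor(d['img'],cv2.COLOR_RGB2GRAY); print('col 284',[(r,int(g[r,284])) for r in range(126,168)])
o,r=ray(d,202*k,181*k)
for X in(.631,.642,.653): print('tip z',X,o+r*(X-o[0])/r[0])
```

```text
edgeL [0.0621 0.0078 0.212 ]
edgeR [0.0614 0.1077 0.212 ]
roof far L [ 0.0892 -0.1184  0.09  ]
roof far R [0.0882 0.1267 0.09  ]
roof? front R [-0.0601  0.1175  0.09  ]
vent hole [0.0514 0.0582 0.09  ]
col 284 [(126, 115), (127, 124), (128, 125), (129, 123), (130, 125), (131, 124), (132, 125), (133, 123), (134, 125), (135, 124), (136, 123), (137, 133), (138, 156), (139, 178), (140, 164), (141, 145), (142, 164), (143, 183), (144, 187), (145, 189), (146, 188), (147, 188), (148, 191), (149, 189), (150, 189), (151, 189), (152, 190), (153, 189), (154, 191), (155, 190), (156, 187), (157, 175), (158, 142), (159, 124), (160, 121), (161, 121), (162, 122), (163, 117), (164, 119), (165, 120), (166, 119), (167, 121)]
tip z 0.631 [0.631      0.08653146 0.28697014]
tip z 0.642 [0.642      0.08563866 0.2641214 ]
tip z 0.653 [0.653      0.08474585 0.24127266]
```

{"method": "arm_command", "body": {
  "plan": [
    [[2,0,0,0,0,0],[4,0,0,0,0,0],[4.84,0,0,0,0,0],[4.84,0,-0.3,0,0,0],[4.84,0,-0.6,0,0,0],[4.84,0,-0.8,0,0,0],[4.84,0,-1,0,0,0],[4.84,0,-1,0,0,0]]
  ]
}}

```text
time_s: 2.8
position: [0.6175, 0.0856, 0.1867]
tool_rot: [[0.002, 0.089, 0.996], [-0.0, 0.996, -0.089], [-1.0, 0.0, 0.002]]
ft_force: [0.3, 0.2, 0.8]
grip_width: 0.0001
```

{"method": "arm_command", "body": {
  "plan": [
    [[0.03,0,-0.2,0,0,0],[0.06,0,-0.38,0,0,0],[0.12,0,-0.56,0,0,0],[0.16,0,-0.72,0,0,0],[0.2,0,-0.88,0,0,0],[0.25,0,-1.04,0,0,0],[0.3,0,-1.2,0,0,0],[0.42,0,-1.48,0,0,0],[0.55,0,-1.76,0,0,0],[0.55,0,-1.76,0,0,0]]
  ]
}}

```text
time_s: 3.8
position: [0.5728, 0.0895, 0.171]
tool_rot: [[-0.002, 0.089, 0.996], [0.0, 0.996, -0.089], [-1.0, -0.0, -0.002]]
ft_force: [0.2, 0.8, -0.3]
grip_width: -0.0004
```

Run:
```python
from h import *
s=sensors.observe(); print({k:np.round(s[k],3).tolist() for k in('time_s','position','ft_force','wrist_torque')})
d=snap('wrist','w2');e=snap('scene','s2')
b=cv2.resize(e['img'][140:275,230:365,::-1],(400,400),interpolation=cv2.INTER_CUBIC)
o=np.zeros((420,800,3),np.uint8);o[:300,:400]=cv2.resize(d['img'][:,:,::-1],(400,300));o[:400,400:]=b
cv2.imwrite('pics/c2.png',o)
```

```text
{'time_s': 3.8, 'position': [0.573, 0.089, 0.171], 'ft_force': [0.231, 0.756, -0.282], 'wrist_torque': [-0.004, -0.035, -0.011]}
```

View pics/c2.png

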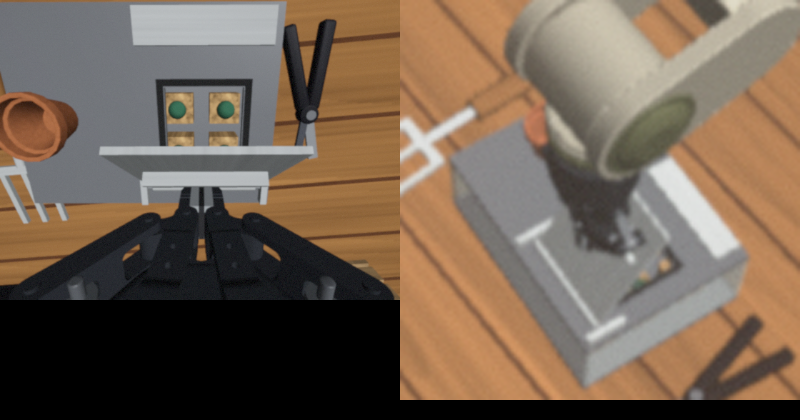

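The flap follows at roughly 1 rad, with the fingertips on its outer face on the hinge side of the rib (rib row ~180, tips (200,190)). The force is under 1 N, so I continue down the arc.

{"method": "arm_command", "body": {
  "plan": [
    [[0.18,0,-0.25,0,0,0],[0.38,0,-0.48,0,0,0],[0.62,0,-0.68,0,0,0],[0.87,0,-0.86,0,0,0],[1.15,0,-1.0,0,0,0],[1.3,0,-1.05,0,0,0],[1.45,0,-1.1,0,0,0],[1.6,0,-1.14,0,0,0],[1.65,0,-1.16,0,0,0],[1.65,0,-1.16,0,0,0]]
  ]
}}

```text
time_s: 4.9
position: [0.5452, 0.0919, 0.1302]
tool_rot: [[0.0, 0.089, 0.996], [0.0, 0.996, -0.089], [-1.0, 0.0, 0.0]]
ft_force: [-0.7, 0.2, 1.1]
grip_width: 0.0001
```

{"method": "arm_command", "body": {
  "plan": [
    [[0.08,0,0,0,0,0],[0.16,0,0,0,0,0],[0.24,0,0,0,0,0],[0.28,0,0,0,0,0],[0.32,0,0,0,0,0],[0.32,0,0,0,0,0],[0.32,0,0,0,0,0]]
  ]
}}

```text
time_s: 5.6
position: [0.5452, 0.0919, 0.1223]
tool_rot: [[0.0, 0.089, 0.996], [-0.0, 0.996, -0.089], [-1.0, -0.0, 0.0]]
ft_force: [-0.5, 0.0, 0.8]
grip_width: 0.0001
```

{"method": "arm_command", "body": {
  "plan": [
    [[0.03,0,0,0,0,0],[0.06,0,0,0,0,0],[0.06,0,0,0,0,0],[0.06,0,0,0,0,0]]
  ]
}}

```text
time_s: 6.0
position: [0.5452, 0.0919, 0.1208]
tool_rot: [[0.0, 0.089, 0.996], [0.0, 0.996, -0.089], [-1.0, 0.0, 0.0]]
ft_force: [-0.3, 0.1, 1.4]
grip_width: 0.0002
```

{"method": "arm_command", "body": {
  "plan": [
    [[0.02,0,0,0,0,0],[0.04,0,0,0,0,0],[0.04,0,0,0,0,0],[0.04,0,0,0,0,0]]
  ]
}}

```text
time_s: 6.4
position: [0.5451, 0.0919, 0.1201]
tool_rot: [[0.0, 0.089, 0.996], [-0.0, 0.996, -0.089], [-1.0, 0.0, 0.0]]
ft_force: [-1.6, 0.2, 5.3]
grip_width: 0.0
```

Run:
```python
from h import *
s=sensors.observe(); print({k:np.round(s[k],3).tolist() for k in('time_s','position','ft_force','wrist_torque')})
d=snap('wrist','w3')
cv2.imwrite('pics/c3.png',d['img'][:,:,::-1])
```

```text
{'time_s': 6.4, 'position': [0.545, 0.092, 0.12], 'ft_force': [-1.637, 0.236, 5.339], 'wrist_torque': [-0.025, 0.416, -0.066]}
```

View pics/c3.png

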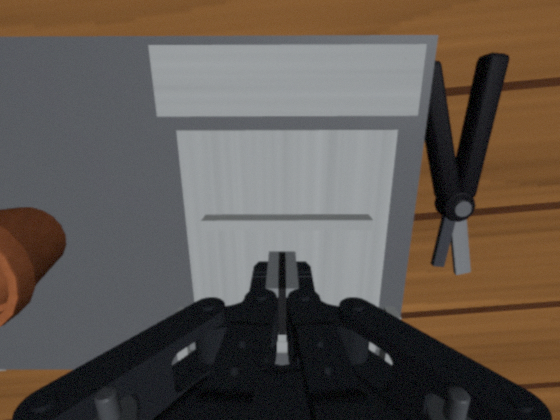

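The flap lies flat: its edge is at row 129, short of the lip edge at row 116. The rib is at row 217 and the tips at row 252, pressing at 5 N. I keep the press and move forward to the rib.

{"method": "arm_command", "body": {
  "plan": [
    [[0,0,-0.06,0,0,0],[0,0,-0.12,0,0,0],[0,0,-0.18,0,0,0],[0,0,-0.24,0,0,0],[0,0,-0.3,0,0,0],[0,0,-0.36,0,0,0],[0,0,-0.36,0,0,0]]
  ]
}}

```text
time_s: 7.15
position: [0.5362, 0.0927, 0.12]
tool_rot: [[0.001, 0.089, 0.996], [-0.0, 0.996, -0.089], [-1.0, -0.0, 0.001]]
ft_force: [2.9, -0.8, 5.0]
grip_width: -0.0001
```

{"method": "arm_command", "body": {
  "plan": [
    [[0,0,-0.04,0,0,0],[0,0,-0.08,0,0,0],[0,0,-0.12,0,0,0],[0,0,-0.16,0,0,0],[0,0,-0.16,0,0,0]]
  ]
}}

```text
time_s: 7.65
position: [0.5324, 0.093, 0.1201]
tool_rot: [[0.001, 0.089, 0.996], [-0.0, 0.996, -0.089], [-1.0, 0.0, 0.001]]
ft_force: [3.4, -1.1, 5.3]
grip_width: 0.0002
```

{"method": "arm_command", "body": {
  "plan": [
    [[0,0,-0.04,0,0,0],[0,0,-0.08,0,0,0],[0,0,-0.12,0,0,0],[0,0,-0.16,0,0,0],[0,0,-0.16,0,0,0]]
  ]
}}

```text
time_s: 8.15
position: [0.5288, 0.0934, 0.1201]
tool_rot: [[0.002, 0.089, 0.996], [-0.0, 0.996, -0.089], [-1.0, 0.0, 0.002]]
ft_force: [6.1, -0.9, 4.7]
grip_width: -0.0001
```

{"method": "arm_command", "body": {
  "plan": [
    [[0,0,-0.04,0,0,0],[0,0,-0.08,0,0,0],[0,0,-0.12,0,0,0],[0,0,-0.16,0,0,0],[0,0,-0.16,0,0,0]]
  ]
}}

```text
time_s: 8.65
position: [0.5249, 0.0937, 0.1201]
tool_rot: [[0.002, 0.089, 0.996], [-0.0, 0.996, -0.089], [-1.0, 0.0, 0.002]]
ft_force: [5.2, -0.7, 3.8]
grip_width: 0.0
```

```bash
cat >> h.py <<'E'
def chk(tag):
    s=sensors.observe(); print({k:np.round(s[k],4).tolist() for k in('time_s','position','ft_force')})
    d=snap('wrist',tag); g=cv2.cvtColor(d['img'],cv2.COLOR_RGB2GRAY).astype(float)
    p=g[:,225:265].mean(1); dp=np.diff(p); ed=[(int(r),int(dp[r])) for r in range(20,260) if abs(dp[r])>12]; print(ed)
    c=np.array([.520,.040]);y=np.radians(-5);R=np.array([[np.cos(y),-np.sin(y)],[np.sin(y),np.cos(y)]])
    for r,_ in ed: print(r,[round(float(((onz(d,245,r+1,z)[:2]-c)@R)[0]*1000),1) for z in (.090,.095,.103,.104)])
E
python3 - <<'E'
from h import *
chk('w4')
E
```

```text
{'time_s': 8.65, 'position': [0.5249, 0.0937, 0.1201], 'ft_force': [5.1662, -0.6847, 3.7931]}
[(98, 28), (99, 16), (238, -16), (239, -23), (240, -12), (246, 25), (247, 14)]
98 [-82.9, -82.7, -82.4, -82.4]
99 [-82.5, -82.3, -82.0, -82.0]
238 [-14.1, -16.3, -19.7, -20.2]
239 [-13.6, -15.7, -19.2, -19.7]
240 [-13.0, -15.2, -18.7, -19.1]
246 [-9.6, -11.9, -15.6, -16.0]
247 [-9.0, -11.3, -15.1, -15.5]
```

{"method": "arm_command", "body": {
  "plan": [
    [[0.006,0,-0.04,0,0,0],[0.006,0,-0.08,0,0,0],[0.006,0,-0.12,0,0,0],[0.006,0,-0.16,0,0,0],[0.006,0,-0.2,0,0,0],[0.006,0,-0.24,0,0,0],[0.006,0,-0.24,0,0,0]]
  ]
}}

```text
time_s: 9.4
position: [0.5191, 0.0942, 0.1201]
tool_rot: [[0.003, 0.089, 0.996], [-0.0, 0.996, -0.089], [-1.0, 0.0, 0.003]]
ft_force: [6.0, 0.5, 4.3]
grip_width: 0.0001
```

Run:
```python
from h import *
chk('w5')
```

```text
{'time_s': 9.4, 'position': [0.5191, 0.0942, 0.1201], 'ft_force': [5.9871, 0.4713, 4.2921]}
[(112, 18), (113, 31), (238, -15), (239, -24), (240, -13), (246, 25), (247, 15)]
112 [-82.6, -82.6, -82.7, -82.7]
113 [-82.2, -82.2, -82.3, -82.3]
238 [-19.9, -22.1, -25.5, -25.9]
239 [-19.3, -21.5, -25.0, -25.4]
240 [-18.8, -21.0, -24.5, -24.9]
246 [-15.4, -17.7, -21.4, -21.8]
247 [-14.8, -17.1, -20.8, -21.3]
```

The box is unmoved (lip front at −82.4 both times) and the rib advances with the fingertips. Continuing.

{"method": "arm_command", "body": {
  "plan": [
    [[0.003,0,-0.04,0,0,0],[0.003,0,-0.08,0,0,0],[0.003,0,-0.12,0,0,0],[0.003,0,-0.16,0,0,0],[0.003,0,-0.2,0,0,0],[0.003,0,-0.2,0,0,0]]
  ]
}}

```text
time_s: 10.05
position: [0.5142, 0.0946, 0.1201]
tool_rot: [[0.003, 0.089, 0.996], [-0.0, 0.996, -0.089], [-1.0, 0.0, 0.003]]
ft_force: [5.8, -0.6, 4.9]
grip_width: -0.0003
```

{"method": "arm_command", "body": {
  "plan": [
    [[0,0,-0.03,0,0,0],[0,0,-0.06,0,0,0],[0,0,-0.06,0,0,0]]
  ]
}}

```text
time_s: 10.35
position: [0.5128, 0.0948, 0.1201]
tool_rot: [[0.003, 0.089, 0.996], [-0.0, 0.996, -0.089], [-1.0, 0.0, 0.003]]
ft_force: [6.9, 0.1, 5.0]
grip_width: 0.0003
```

{"method": "arm_command", "body": {
  "plan": [
    [[0,0,-0.02,0,0,0],[0,0,-0.04,0,0,0],[0,0,-0.04,0,0,0]]
  ]
}}

```text
time_s: 10.65
position: [0.5124, 0.0948, 0.1201]
tool_rot: [[0.004, 0.089, 0.996], [-0.0, 0.996, -0.089], [-1.0, 0.0, 0.004]]
ft_force: [9.4, -0.1, 2.6]
grip_width: -0.0002
```

{"method": "arm_command", "body": {
  "plan": [
    [[0,0,-0.02,0,0,0],[0,0,-0.03,0,0,0],[0,0,-0.03,0,0,0]]
  ]
}}

```text
time_s: 10.95
position: [0.5123, 0.0948, 0.1201]
tool_rot: [[0.006, 0.09, 0.996], [-0.0, 0.996, -0.09], [-1.0, 0.0, 0.006]]
ft_force: [12.6, -1.1, 0.7]
grip_width: 0.0
```

The tool has stopped against something firm at 0.5123 (force up to 12 N), where the end stop is expected. I measure before releasing.

Run:
```python
from h import *
chk('w6')
```

```text
{'time_s': 10.95, 'position': [0.5123, 0.0948, 0.1201], 'ft_force': [12.5977, -1.131, 0.7474]}
[(129, 24), (130, 21), (239, -25), (240, -16), (246, 22), (247, 20)]
129 [-81.8, -82.1, -82.6, -82.6]
130 [-81.3, -81.7, -82.2, -82.2]
239 [-26.1, -28.3, -31.8, -32.2]
240 [-25.5, -27.7, -31.3, -31.7]
246 [-22.1, -24.4, -28.2, -28.6]
247 [-21.5, -23.9, -27.6, -28.1]
```

{"method": "arm_command", "body": {
  "plan": [
    [[0,0,0.03,0,0,0],[0,0,0.06,0,0,0],[-0.04,0,0.06,0,0,0],[-0.2,0,0.07,0,0,0],[-0.5,0,0.1,0,0,0],[-1,0,0.2,0,0,0],[-2,0,0.2,0,0,0],[-3,0,0.2,0,0,0],[-4,0,0.2,0,0,0],[-4,0,0.2,0,0,0]]
  ]
}}

```text
time_s: 12.0
position: [0.515, 0.0948, 0.2218]
tool_rot: [[0.002, 0.089, 0.996], [-0.0, 0.996, -0.089], [-1.0, 0.0, 0.002]]
ft_force: [-0.7, -0.2, 0.2]
grip_width: -0.0002
```

Run:
```python
from h import *
chk('w7'); e=snap('scene','s7')
d=dict(np.load('pics/w7.npz'))
b=cv2.resize(e['img'][140:275,230:365,::-1],(400,400),interpolation=cv2.INTER_CUBIC)
o=np.zeros((420,800,3),np.uint8);o[:300,:400]=cv2.resize(d['img'][:,:,::-1],(400,300));o[:400,400:]=b
cv2.imwrite('pics/c7.png',o)
```

```text
{'time_s': 12.0, 'position': [0.515, 0.0948, 0.2218], 'ft_force': [-0.6562, -0.1653, 0.2015]}
[(45, 12), (46, 13), (117, 23), (118, 28), (187, -19), (188, -13), (190, 20)]
45 [-133.0, -132.0, -130.6, -130.4]
46 [-132.3, -131.4, -129.9, -129.8]
117 [-82.5, -82.6, -82.8, -82.8]
118 [-81.8, -81.9, -82.1, -82.1]
187 [-26.4, -27.6, -29.6, -29.8]
188 [-25.5, -26.8, -28.8, -29.0]
190 [-23.8, -25.1, -27.1, -27.4]
```

View pics/c7.png

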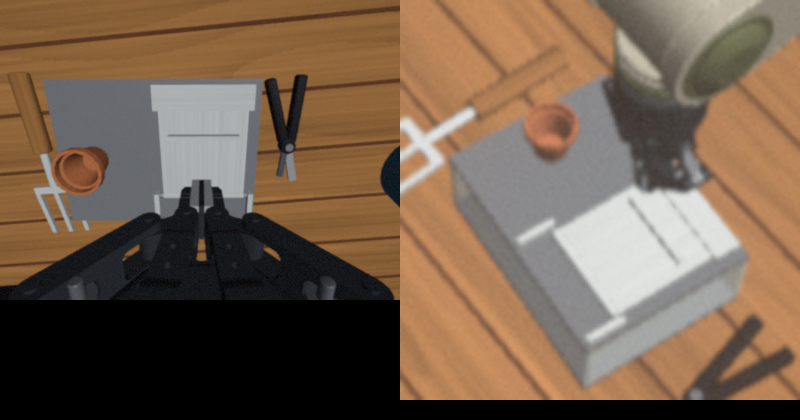

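The wrist view shows the flap flat with its free edge under the lip (lip edge row ~109 of 300, rib row 135). The pot, fork and pruner are in place. I raise the hand clear, then check the rib-to-lip distance and the before/after difference.

{"method": "arm_command", "body": {
  "plan": [
    [[-2,0,0,0,0,0],[-4,0,0,0,0,0],[-4,4,-4,0,0,0],[-4,4,-4,0,0,0],[-4,4,-4,0,0,0],[-4,6,-8,0,0,0],[-4,6,-8,0,0,0],[-4,6,-8,0,0,0],[-4,6,-8,0,0,0],[-4,6,-8,0,0,0]]
  ]
}}

```text
time_s: 13.1
position: [0.3298, 0.2615, 0.3188]
tool_rot: [[-0.001, 0.089, 0.996], [-0.001, 0.996, -0.089], [-1.0, -0.001, -0.001]]
ft_force: [0.5, 1.1, 0.1]
grip_width: -0.0002
```

Run:
```python
from h import *
d=dict(np.load('pics/w7.npz')); g=cv2.cvtColor(d['img'],cv2.COLOR_RGB2GRAY).astype(float)
p=g[:,240:262].mean(1)
c=np.array([.520,.040]);y=np.radians(-5);R=np.array([[np.cos(y),-np.sin(y)],[np.sin(y),np.cos(y)]])
print([(r,int(p[r])) for r in range(112,124)],[(r,int(p[r])) for r in range(146,160)],[(r,int(p[r])) for r in range(180,196)])
for r,z in ((152,.103),(153,.103),(154,.099),(188,.104),(190,.095)): print(r,z,((onz(d,250,r+.5,z)[:2]-c)@R)[0]*1000)
s=sensors.observe(); print(s['time_s'],s['position'],s['ft_force'])
t=snap('top','t8'); a=cv2.imread('pics/top0.png');b=t['img'][:,:,::-1]
o=np.zeros((420,800,3),np.uint8)
o[:340,:400]=cv2.resize(b[185:270,205:305],(400,340),interpolation=cv2.INTER_CUBIC)
f=cv2.absdiff(a,b).max(2); o[:300,400:]=cv2.resize((np.minimum(f.astype(int)*3,255)).astype(np.uint8),(400,300))[:,:,None]
cv2.imwrite('pics/c8.png',o)
```

```text
[(112, 109), (113, 109), (114, 110), (115, 110), (116, 109), (117, 113), (118, 137), (119, 165), (120, 174), (121, 175), (122, 175), (123, 173)] [(146, 173), (147, 172), (148, 172), (149, 173), (150, 174), (151, 174), (152, 174), (153, 173), (154, 173), (155, 173), (156, 173), (157, 173), (158, 173), (159, 173)] [(180, 173), (181, 173), (182, 173), (183, 173), (184, 173), (185, 173), (186, 173), (187, 165), (188, 139), (189, 120), (190, 129), (191, 156), (192, 170), (193, 173), (194, 174), (195, 174)]
152 0.103 -57.46297126003911
153 0.103 -56.703921897972286
154 0.099 -55.410188113757705
188 0.104 -29.40835601568135
190 0.095 -25.497171574629043
13.1 [0.32980665 0.26150424 0.31884174] [0.46944613 1.13908781 0.06556795]
```

View pics/c8.png

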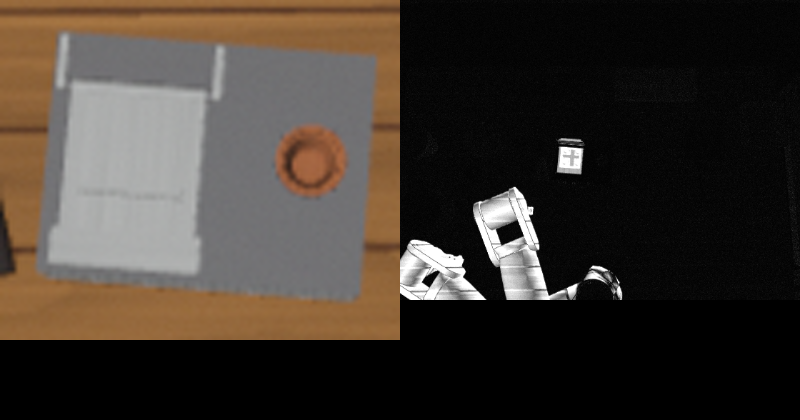

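Only the flap changed in the difference image; the box, pot and everything else coincide. One last cross-check: the slide travel from the wrist pictures before (w3) and after (w7), each taken relative to the lip's front.

Run:
```python
from h import *
c=np.array([.520,.040]);y=np.radians(-5);R=np.array([[np.cos(y),-np.sin(y)],[np.sin(y),np.cos(y)]])
for t,rng in(('w3',(195,245)),('w7',(175,205))):
    d=dict(np.load(f'pics/{t}.npz')); g=cv2.cvtColor(d['img'],cv2.COLOR_RGB2GRAY).astype(float); p=g[:,225:255].mean(1)
    lo=30 if t=='w3' else 100
    dp=np.diff(p); l=lo+np.argmax(dp[lo:lo+40]); a,b=rng; r=a+np.argmax(dp[a:b]); q=a+np.argmin(dp[a:b])
    X=[((onz(d,240,k+1,z)[:2]-c)@R)[0]*1000 for k,z in((l,.103),(r,.095),(q,.104))]; print(t,l,r,q,np.round(X,1),'foot-lip',X[1]-X[0],'top-lip',X[2]-X[0])
    print([(k,int(p[k])) for k in range(a+10,b-5)] if t=='w3' else '')
```

```text
w3 44 219 213 [-82.1  -6.2 -12.3] foot-lip 75.99082069631008 top-lip 69.85309359709916
[(205, 156), (206, 155), (207, 156), (208, 156), (209, 155), (210, 156), (211, 156), (212, 156), (213, 150), (214, 127), (215, 106), (216, 99), (217, 98), (218, 98), (219, 107), (220, 129), (221, 149), (222, 156), (223, 156), (224, 156), (225, 157), (226, 156), (227, 156), (228, 156), (229, 156), (230, 156), (231, 156), (232, 156), (233, 155), (234, 156), (235, 155), (236, 155), (237, 156), (238, 155), (239, 156)]
w7 118 190 187 [-82.1 -25.1 -29.8] foot-lip 56.97954463022735 top-lip 52.24037395158311
```

The camera sits on the lip side of the rib, so the dark band in the pictures is the rib's lip-side face. I redo that measurement with the right heights (foot 0.095, top 0.104) at sub-pixel precision, using the close pictures.

Run:
```python
from h import *
y=np.radians(-5);c=np.array([.520,.040]);R=np.array([[np.cos(y),-np.sin(y)],[np.sin(y),np.cos(y)]])
def sub(dp,a,b,s):
    k=a+np.argmax(s*dp[a:b]); w=np.clip(s*dp[k-3:k+4],0,None); return (w*np.arange(k-3,k+4)).sum()/w.sum()+.5+.5
for t,l0,a,b in(('w3',25,200,235),('w4',80,228,255),('w5',95,228,255),('w6',110,228,255),('w7',100,178,200)):
    d=dict(np.load(f'pics/{t}.npz')); p=cv2.cvtColor(d['img'],cv2.COLOR_RGB2GRAY).astype(float)[:,225:255].mean(1); dp=np.diff(p)
    l=sub(dp,l0,l0+40,1); q=sub(dp,a,b,-1); r=sub(dp,a,b,1)
    X=[((onz(d,240,k,z)[:2]-c)@R)[0]*1000 for k,z in((l,.103),(q,.095),(r,.104))]
    print(t,np.round([l,q,r],1),np.round(X,2),'TCP',np.round(np.array(d['T'])[:3,3],4).tolist(),'slide est', np.round([51-X[1]+X[0]*1+20-0, 0],1) if 0 else np.round([71-(X[1]-X[0]),71-(X[2]-X[0])],1))
```

```text
w3 [ 44.7 214.5 220.5] [-82.25  -9.01  -9.15] TCP [0.4681, 0.0994, 0.2371] slide est [-2.2 -2.1]
w4 [ 99.2 239.9 247.2] [-82.33 -15.78 -15.97] TCP [0.4476, 0.1012, 0.237] slide est [4.4 4.6]
w5 [113.9 240.  247.1] [-82.32 -21.55 -21.76] TCP [0.4418, 0.1018, 0.237] slide est [10.2 10.4]
w6 [130.4 240.1 247.4] [-82.41 -28.22 -28.43] TCP [0.4346, 0.1024, 0.2368] slide est [16.8 17. ]
w7 [118.7 188.2 191.3] [-82.31 -27.46 -27.13] TCP [0.4378, 0.1023, 0.3387] slide est [16.1 15.8]
```

The estimates disagree by 1–3 mm: absolute position gives about 17, travel from the flat start gives about 19. I go back and re-push with a light press to confirm it is really at the end stop.

{"method": "arm_command", "body": {
  "plan": [
    [[0,-3,4,0,0,0],[0,-6,8.04,0,0,0],[0,-6,8.04,0,0,0],[0,-6,8.04,0,0,0],[0,-6,8.04,0,0,0],[0,-6,8.04,0,0,0],[2,-6,8.04,0,0,0],[4,-6,8.04,0,0,0],[5,-6,8.04,0,0,0],[5,-6,8.04,0,0,0]]
  ]
}}

```text
time_s: 14.15
position: [0.5149, 0.0935, 0.191]
tool_rot: [[-0.008, 0.091, 0.996], [0.0, 0.996, -0.091], [-1.0, -0.0, -0.008]]
ft_force: [-0.1, 0.3, -0.1]
grip_width: 0.0003
```

{"method": "arm_command", "body": {
  "plan": [
    [[1,0,0,0,0,0],[2,0,0,0,0,0],[2.6,0,0,0,0,0],[2.8,0,0,0,0,0],[2.9,0,0,0,0,0],[2.96,0,0,0,0,0],[2.96,0,0,0,0,0]]
  ]
}}

```text
time_s: 14.85
position: [0.5167, 0.0943, 0.1216]
tool_rot: [[0.002, 0.089, 0.996], [-0.0, 0.996, -0.089], [-1.0, -0.0, 0.002]]
ft_force: [1.2, -0.2, 1.7]
grip_width: 0.0002
```

{"method": "arm_command", "body": {
  "plan": [
    [[0.04,0,0,0,0,0],[0.06,0,0,0,0,0],[0.06,0,-0.05,0,0,0],[0.06,0,-0.1,0,0,0],[0.06,0,-0.13,0,0,0],[0.06,0,-0.13,0,0,0]]
  ]
}}

```text
time_s: 15.45
position: [0.5139, 0.0947, 0.1201]
tool_rot: [[0.004, 0.089, 0.996], [-0.0, 0.996, -0.089], [-1.0, 0.0, 0.004]]
ft_force: [3.5, -0.2, 6.3]
grip_width: -0.0002
```

{"method": "arm_command", "body": {
  "plan": [
    [[0,0,-0.02,0,0,0],[0,0,-0.04,0,0,0],[0,0,-0.04,0,0,0]]
  ]
}}

```text
time_s: 15.75
position: [0.513, 0.0948, 0.12]
tool_rot: [[0.004, 0.089, 0.996], [-0.0, 0.996, -0.089], [-1.0, 0.0, 0.004]]
ft_force: [4.0, -0.7, 5.2]
grip_width: 0.0002
```

{"method": "arm_command", "body": {
  "plan": [
    [[0,0,-0.02,0,0,0],[0,0,-0.03,0,0,0],[0,0,-0.03,0,0,0]]
  ]
}}

```text
time_s: 16.05
position: [0.5125, 0.0949, 0.1201]
tool_rot: [[0.004, 0.089, 0.996], [-0.0, 0.996, -0.089], [-1.0, 0.0, 0.004]]
ft_force: [4.0, -0.2, 5.0]
grip_width: 0.0001
```

{"method": "arm_command", "body": {
  "plan": [
    [[0,0,-0.02,0,0,0],[0,0,-0.04,0,0,0],[0,0,-0.04,0,0,0]]
  ]
}}

```text
time_s: 16.35
position: [0.5123, 0.0948, 0.1201]
tool_rot: [[0.007, 0.09, 0.996], [-0.0, 0.996, -0.09], [-1.0, 0.0, 0.007]]
ft_force: [9.2, -1.2, 2.5]
grip_width: 0.0001
```

{"method": "arm_command", "body": {
  "plan": [
    [[0,0,-0.02,0,0,0],[0,0,-0.04,0,0,0],[0,0,-0.04,0,0,0]]
  ]
}}

```text
time_s: 16.65
position: [0.5122, 0.0948, 0.1202]
tool_rot: [[0.009, 0.09, 0.996], [-0.0, 0.996, -0.09], [-1.0, 0.0, 0.009]]
ft_force: [12.8, -0.9, -1.1]
grip_width: -0.0
```

The resistance starts at the same place (0.5124) and 12.8 N moves it no further, although the slide gives at about 5 N. It is on the end stop, so I release and withdraw.

{"method": "arm_command", "body": {
  "plan": [
    [[0,0,0.04,0,0,0],[0,0,0.08,0,0,0],[-0.04,0,0.08,0,0,0],[-0.2,0,0.09,0,0,0],[-0.5,0,0.12,0,0,0],[-1,0,0.2,0,0,0],[-3,0,0.2,0,0,0],[-5,0,0.2,0,0,0],[-7,0,0.2,0,0,0],[-7,0,0.2,0,0,0]]
  ]
}}

```text
time_s: 17.65
position: [0.5151, 0.0949, 0.3003]
tool_rot: [[0.011, 0.089, 0.996], [-0.0, 0.996, -0.089], [-1.0, 0.001, 0.011]]
ft_force: [-0.6, -0.3, -0.8]
grip_width: -0.0001
```

{"method": "arm_command", "body": {
  "plan": [
    [[-1,2,-2,0,0,0],[-1,4,-4,0,0,0],[-1,6,-8,0,0,0],[-1,6,-8,0,0,0],[-1,6,-8,0,0,0],[-1,6,-8,0,0,0],[-1,6,-8,0,0,0],[-1,6,-8,0,0,0],[-1,6,-8,0,0,0]]
  ]
}}

```text
time_s: 18.55
position: [0.3291, 0.2613, 0.3187]
tool_rot: [[-0.001, 0.091, 0.996], [-0.001, 0.996, -0.091], [-1.0, -0.001, -0.001]]
ft_force: [0.8, -0.9, -0.4]
grip_width: 0.0002
```

Run:
```python
from h import *
s=sensors.observe(); print(s['time_s'],np.round(s['position'],3),np.round(s['ft_force'],1))
b=snap('top','t9')['img'][:,:,::-1]; a=cv2.imread('pics/t8.png'); z=cv2.imread('pics/top0.png')
for n,x in(('vs t8',a),('vs start',z)):
    f=(cv2.absdiff(x,b).max(2)[:260]>40).astype(np.uint8); k,_,st,_=cv2.connectedComponentsWithStats(f); print(n,[q.tolist() for q in st[1:] if q[4]>4])
```

```text
18.55 [0.329 0.261 0.319] [ 0.8 -0.9 -0.4]
vs t8 []
vs start [[223, 194, 32, 5, 96], [220, 205, 36, 39, 1208]]
```

Nothing has changed since the previous check, and only the flap differs from the start. I hand the job in.

```bash
python3 -c "
from rig import workorder; print(workorder.close_job())"
```

```text
the job is handed in; nothing more can be done
None
```

The vent is shut: the flap is folded flat, tucked under the lip and pushed to its end stop, and the job was handed in at about 18.6 s. I did it with the shut fingertips only. They folded the flap down, held it at about 5 N, then pushed the rib forward. The hand is now clear of the box.

- **End stop:** On both pushes the resistance rose at the same place (TCP x ≈ 0.5123 m). A push of 12.8 N moved the slide no further, although it normally gives at about 5 N.
- **Surroundings:** Compared with the start, the top view shows changes only at the flap. The box, pot, pruner, fork and the rest are where they were. The lip front stayed within 0.2 mm throughout, so the box did not shift.
- **Disagreement:** The camera measurements of the slide did not match 20 mm exactly. The travel from the flat start came out at about 19 mm while the rib was pressed. The absolute estimate was 16–17 mm, with a bias of about 2 mm that already showed when the slide was back. I relied on the hard stop felt twice, not on the cameras.

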